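Set the drip tray and open the drain-filter cap

TASK

Push the shallow white drip tray across the worktop, square and flush into the corner between the wooden back rail and the side of the drain-pump housing, under its spout. Then take off the housing's bar-grip filter cap: nothing shows which way its quick thread goes, so try to loosen it a little both ways, turn it about an eighth of a turn the way it gives, and lift it straight off. Finish while still holding the cap in the gripper, upright and still, at least 6 cm above its seat, with the tray still in its corner and the bystanding things left where they were.

Things in the scene. Friction and masses are not known exactly. Their poses are not given: they have to be found in the camera images.
- pump: Grey drain-pump housing and its dark wooden back rail, fixed. Origin: at worktop height in the inner corner where rail and housing block meet. Rail: front face x=0, 25 mm thick, 45 mm high, y -195 to +110 mm. Block: side face y=0, x -110 to 0, y 0 to 105 mm, 60 mm high. Motor: dark box at x -95 to -15, y 105 to 169 mm, 88 mm high. The tray belongs at x<0, y<0.
- neck (a point): Centre of the top of the black round neck (68 mm across) that stands on the block: the cap's seat, 90 mm above the worktop, pump frame x=-55, y=+52.5 mm. The cap's two lugs are caught under ledges in it. One way, different from run to run, the cap turns freely and is released 36 to 58 degrees from locked (aim at 47; end stop about 60); the other way it is stopped at about 14.
- spout (a point): Mouth of the spout, an 18 mm pipe sticking 30 mm out of the block towards -y at pump x=-55 mm, axis 46 mm up: clear over the tray's rim.
- cap: Loose grey filter cap, 60 to 110 g: disc 66 mm across, 8 mm thick; on it a bar grip 50 mm long (x), 12 thick (y), top 34 mm above the origin. Origin: centre of the disc's underside, resting on the neck's top. Below hangs a 24 mm stem, 24 mm long, with two lugs. At the start the bar is within 6 degrees of the pump's x axis, the locked position. Until released it lifts only 1 to 2 mm.
- tray: Loose white open drip tray, 120 (x) x 110 (y) x 30 mm high, walls 4 mm, 0.25 to 0.5 kg. Origin: centre of its underside. In place, its +x wall is on the rail and its +y wall on the block: centre at pump x=-60, y=-55 mm, same yaw. At the start it is 25 to 65 mm off in each direction and turned up to 0.25 rad.
- tray_corner (a point): The tray's outer bottom corner at its +x, +y (60, 55 mm from its origin); flush in place it coincides with the pump's origin.
- bottle: Bystander: white detergent bottle 72 mm across, 210 mm high, behind the back rail; origin centre of its underside.
- jar: Bystander: glass jar 70 mm across, 90 mm high, behind the back rail; origin centre of its underside.
- seal: Bystander: flat black rubber seal ring 64 mm across, 8 mm thick, on the housing's +y side; origin centre of its underside.
- driver: Bystander: screwdriver lying on the worktop on the housing's +y side; origin at its underside near its middle.
- cup: Bystander: clear dosing cup 52 mm across, 45 mm high, in front of the housing block; origin centre of its underside.
- brush: Bystander: brush lying on the worktop on the tray's -y side; origin at its underside near its middle.
Not all that is in view belongs to the job. What is shaped like the cap but black or turquoise is not meant.

How it is judged:
On the way, in this order (a step that is already met when the one before it is completed fails the run):
1. the tray is square and flush in the corner (x of tray_corner in the frame of pump between -0.006 and 0.006 m and y of tray_corner in the frame of pump between -0.006 and 0.006 m and angle between the x axis of tray and the x axis of pump, either way round below 0.06 rad and height (world z) of tray below 0.004 m and angle between tray's own z axis and vertical below 0.05 rad), for 0.2 s.
2. the cap is off its neck, gripped by the fingers (z of cap in the frame of neck above 0.03 m and contact force between cap and the fingers above 1 N), for 0.2 s.
At the end, for the whole second after the job is handed in: The gripper holds the cap, still (under 0.03 m/s) and upright within 0.3 rad, its underside at least 55 mm above the neck's top, touching neither housing nor bottle; the tray lies flat with its corner within 6 mm of the housing's corner along each direction and square within 0.06 rad (all of step 1 and z of cap in the frame of neck above 0.055 m and angle between cap's own z axis and vertical below 0.3 rad and linear speed of cap below 0.03 m/s and contact force between cap and the fingers above 1 N and contact force between cap and pump below 0.2 N and contact force between cap and bottle below 0.2 N); the arm keeps its last pose, push and grip.
It fails at once if a bystander was moved more than 30 mm (distance of any of bottle, jar, seal, driver, cup, brush from where it was at the start of the episode above 0.03 m).
It also fails if it takes over 58 s, if anything falls off the work surface, if the arm or the gripper's body presses on something with over 40 N, if the wrist force passes 120 N, or if a joint passes its speed limit or range.

ROBOT

A 7-joint arm with a two-finger parallel gripper is mounted at the origin on the work surface. World frame = base frame: x ahead of the robot, y to its left, z up, the work surface at z = 0. Lengths are in m, angles in rad, forces in N, time in s.
With the tool pointing down it reaches from about 0.4 to 0.9 m from the base axis. Payload 5.6 kg.
Tool frame: the origin (TCP) lies on the mounting face of the last link; the fingertips stand 190 mm ahead of it and the grasp point (between the pads) lies 171 mm ahead of it (r.pinch_z is the distance from the TCP to the grasp point, in m); z points along the fingers, y is the line along which they close (so a half turn about z gives the same grasp; the last joint's range is limited). The gripper opens to 92 mm and grips with 3 to 60 N. Pads are 20 mm wide; open, the fingers measure 128 mm over their backs; the gripper's body (75 mm by 189 mm) begins 69 mm behind the grasp point.
Start: joints at [-1.193, 0.468, -0.012, 1.603, 0.006, 1.071, -0.056], TCP at [0.266, 0.593, 0.405] pointing down, gripper open.
Joint ranges: [-2.53, 2.53], [-0.31, 2.02], [-1.57, 1.55], [0.28, 2.44], [-1.29, 4.43], [0.15, 1.84], [-2.92, 2.92]. Speed limits (rad/s): [2.57, 2.57, 3.14, 3.14, 3.14, 3.14, 3.14].

INTERFACE

Orientations are given as a rotation vector (axis times angle).
In Python, from plant import r gives the robot as it stands.
- The arm moves only by the tool apply_moves, never from a script. Its argument "plan" is a list that holds one entry, the list of rows, each a list of 7 numbers: the shift along the tool's x, y, z in mm, then the turn, a rotation vector about the tool's x, y, z in rad, then the finger opening in mm, from 0 to 91.9. In form: [[[dx, dy, dz, ax, ay, az, gripper], ...]]. A call has 1 to 8 rows; each row shifts and turns the commanded pose from where the row before left it, along the tool's axes as they then stand; what a row does not reach is not made up. A row lasts 1/8 s, in which the tool goes at most 62.5 mm and 10.7 degrees, less where a joint would pass 70% of its speed; a pose out of reach is approached as far as the arm can. A call is refused whole if a number of a shift passes 62.5 or a number of a turn 0.188, either way. A call with a gripper value outside its range is refused whole. The fingers move at their own pace and stop on an object; "newtons" is the grip in N (left out, the last holds). Time passes only in rows, so rows that do not move let the fingers close. It gives the time, the measured TCP pose, the force and the opening at its end, in the units of the state.
- r.observe(): the state, without advancing time (a new reading comes with each control period).
- r.grab_frame(name): name is "scene" or "top"; returns (picture, depth): 384x512x3 uint8, red, green, blue; 384x512 float32, m along the optical axis (not along the pixel's ray), 0 where there is no reading.
- r.get_calibration(name): a dict with "intrinsics" (3x3 intrinsics, pixels), "R" (3x3) and "t" (3): a world point X has camera coordinates R X + t. Camera axes: x right, y down, z forward; pixel columns grow to the right and rows downward; lengths in m; the calibration is good to about 2 mm. A picture is of the moment at which its call begins. get_calibration takes no time and is no camera call.
- r.sign_off(): hands the job in, once; it reports no verdict.
The state is a dict: "clock": time; "joint_pos": joint angles; "dq": joint speeds; "joint_torque": joint torques, N m; "position": TCP position; "orientation": TCP orientation; "contact_force": force on the tool from outside, world axes, zero at the start; "moment": the same for the moment, N m; "opening": finger opening in m.
Only numpy, scipy, OpenCV 4.12 (cv2) and the standard library are available. Lean on these libraries where they do the work, as an engineer would, in place of code of your own. Each camera call takes 0.05 s, during which the arm holds its last target. There are 200 camera calls.

## Working session

There is one attempt and no reset: what is moved stays moved. The work goes in short steps, Python scripts to look and compute and a tool call to move; the robot and the scene stay as the last step left them, time stands still between calls to the robot, and variables do not carry over. Pictures are saved under pics/ and viewed, on a budget of 10 in all, crops included, one or two more only if the job needs it, and the job is handed in when it is done.

Besides the shell and the picture viewer there is one more tool, called after ">>>" as name(argument=value, ...), one argument or row to a line, values as JSON. apply_moves: Moves the arm, as the interface text tells. Its arguments: {"type":"object","properties":{"plan":{"type":"array","items":{"type":"array","items":{"type":"array","items":{"type":"number"}}}},"newtons":{"type":"number"}},"required":["plan"]}

```bash
ls; mkdir -p pics
python3 - <<'E'
from plant import r
import cv2,numpy as np
print(r.observe(), r.pinch_z)
for n in("scene","top"):
    p,d=r.grab_frame(n); c=r.get_calibration(n)
    np.savez(f"{n}0.npz",p=p,d=d); cv2.imwrite(f"pics/{n}0.png",cv2.resize(p[:,:,::-1],(768,576)))
    print(n,c, (d>0).mean())
E
```

```text
pics
{'clock': 0.0, 'joint_pos': array([-1.19302052,  0.4683572 , -0.01164011,  1.6036167 ,  0.0059893 ,
        1.07139044, -0.05629907]), 'dq': array([ 7.71057541e-04,  6.64292533e-05, -1.47252800e-03,  7.31139466e-04,
        8.82023858e-04, -3.87511722e-04,  8.96189423e-04]), 'joint_torque': array([ 7.19611653e-04, -5.20566809e+01, -1.18969320e-02, -2.43745798e+01,
       -5.66150411e-02,  1.73906679e-02,  1.68781585e-04]), 'position': array([0.26542615, 0.59306353, 0.4037559 ]), 'orientation': array([-6.56085293e-01, -3.07204553e+00,  2.69524866e-03]), 'contact_force': array([-0.0516309 , -1.66194299, -0.23764572]), 'moment': array([-0.03841593,  0.02078912, -0.0032185 ]), 'opening': 0.09211660932009341} 0.1714
scene {'intrinsics': array([[442.56497568,   0.        , 267.5212303 ],
       [  0.        , 442.56497568, 188.89196592],
       [  0.        ,   0.        ,   1.        ]]), 'R': array([[-0.46643033,  0.88444166, -0.01434215],
       [ 0.62443892,  0.31774146, -0.71352393],
       [-0.62651319, -0.341765  , -0.70048405]]), 't': array([ 0.28349308, -0.32332536,  1.49849599])} 0.9958292643229166
top {'intrinsics': array([[431.30276097,   0.        , 251.06542724],
       [  0.        , 431.30276097, 190.1127524 ],
       [  0.        ,   0.        ,   1.        ]]), 'R': array([[-0.00747414, -0.99968699, -0.02387578],
       [-0.98019672,  0.01204917, -0.19765932],
       [ 0.19788514,  0.02192562, -0.97997997]]), 't': array([0.03733472, 0.63477853, 1.21885437])} 0.9958902994791666
```

View pics/scene0.png

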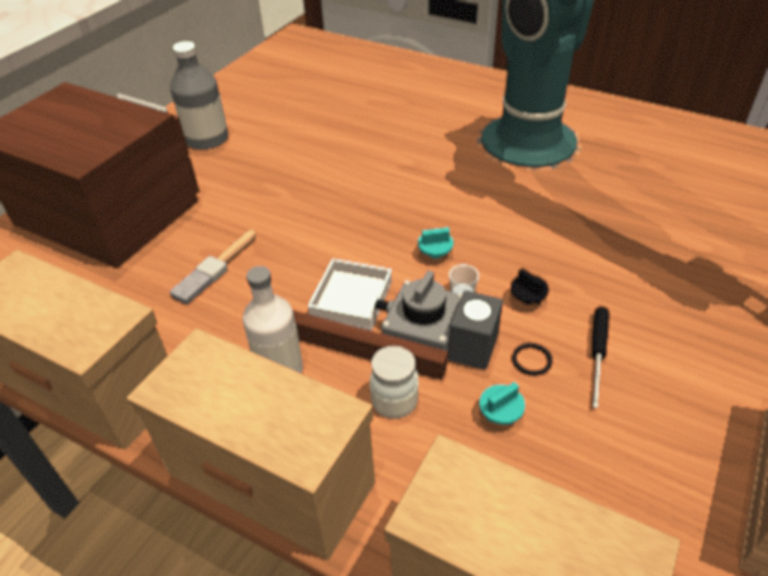

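View pics/top0.png

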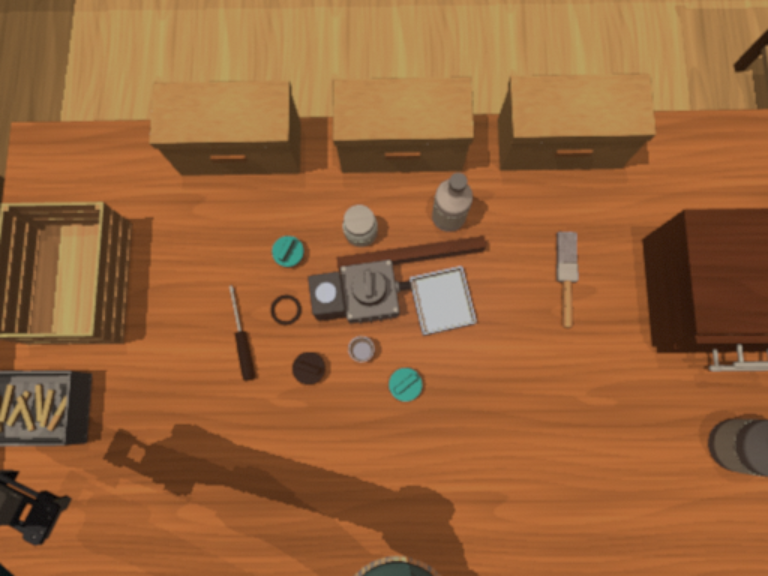

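Top view (768 px scale): grey cap on the housing at (370,287), tray at (443,300). Lookalikes: black cap at (309,368), turquoise caps at (288,252) and (405,384). I choose the grey one on the neck. Next I'll measure it and check it in a crop.

```bash
cat > h.py <<'E'
import numpy as np,cv2
from plant import r
def cal(n):
    c=r.get_calibration(n); return c["intrinsics"],c["R"],c["t"]
def world(n,d):
    K,R,t=cal(n); v,u=np.mgrid[:d.shape[0],:d.shape[1]]
    P=np.stack([(u-K[0,2])/K[0,0]*d,(v-K[1,2])/K[1,1]*d,d],-1)
    return (P-t)@R
def ray(n,uv,z):
    K,R,t=cal(n); uv=np.atleast_2d(uv).astype(float)
    D=np.c_[(uv-K[:2,2])/[K[0,0],K[1,1]],np.ones(len(uv))]@R; C=-R.T@t
    return C+D*((z-C[2])/D[:,2])[:,None]
def rect(p):  # centre,size,yaw(mod 90) of points xy, in mm
    c,s,a=cv2.minAreaRect((p*1000).astype(np.float32)); return np.round(c,1),np.round(s,1),round(a,1)
E
python3 - <<'E'
from h import *
for n in("top","scene"):
    f=np.load(n+"0.npz"); p,d=f["p"],f["d"]; W=world(n,d); x,y,z=np.moveaxis(W,-1,0)
    np.save(n+"W.npy",W)
    hsv=cv2.cvtColor(p,cv2.COLOR_RGB2HSV)
    roi=(x>.45)&(x<.85)&(y>-.35)&(y<.25)
    print(n,"table z",np.median(z[roi&(abs(z)<.02)]))
    def rep(name,m,k=3):
        m=(m&roi).astype(np.uint8); N,L,S,C=cv2.connectedComponentsWithStats(m)
        for i in sorted(range(1,N),key=lambda i:-S[i,4])[:k]:
            if S[i,4]<25: continue
            q=W[L==i]; print(name,S[i,4],"px",C[i].round(1),"z",np.percentile(q[:,2],[5,50,95]).round(4),rect(q[:,:2]))
    rep("tray",(hsv[...,1]<60)&(hsv[...,2]>150)&(z<.05))
    rep("z60",(abs(z-.06)<.006)&(hsv[...,1]<80))
    rep("z88",(abs(z-.088)<.005))
    rep("rail45",(abs(z-.045)<.006)&(hsv[...,1]>80))
    rep("z97",(abs(z-.098)<.004)); rep("bar",(abs(z-.124)<.006))
    for nm,(u,v) in dict(tray=(443,300),blk=(350,310),rail=(440,248),cap=(370,300)).items() if n=="top" else []:
        print(nm,hsv[int(v/1.5),int(u/1.5)],W[int(v/1.5),int(u/1.5)].round(4))
p=np.load("top0.npz")["p"][145:245,195:330,::-1]
q=np.load("scene0.npz")["p"][165:255,195:345,::-1]
a=cv2.resize(p,(405,300),interpolation=cv2.INTER_CUBIC);b=cv2.resize(q,(500,300),interpolation=cv2.INTER_CUBIC)
a=cv2.resize(a,(500,370));cv2.imwrite("pics/crop0.png",np.vstack([a[:299],b]))
E
```

```text
top table z -2.512063092767731e-05
tray 1184 px [294.5 201.4] z [-0.0007  0.0037  0.0271] (array([ 609.8, -100.7]), array([115.8, 108.6]), 12.9)
tray 89 px [241.  233.4] z [-0.0017  0.0034  0.008 ] (array([513.8,  64.2]), array([30.1, 30.5]), 0.6)
tray 34 px [374.  180.4] z [0.0157 0.0196 0.0231] (array([ 671.7, -345.9]), array([ 6.8, 38.8]), 86.6)
z60 807 px [246.5 194.3] z [0.0553 0.0593 0.0635] (array([628.9,  32.6]), array([109.9, 133.9]), 7.6)
z60 64 px [239.6 155.9] z [0.0554 0.0614 0.0652] (array([748.2,  67.7]), array([67.3, 38.4]), 80.8)
z88 549 px [217.4 195.6] z [0.084  0.0878 0.0916] (array([616.5, 129.1]), array([80.1, 64.1]), 7.9)
z88 294 px [239.4 146.7] z [0.0857 0.0893 0.0924] (array([763.3,  65. ]), array([58.1, 59.4]), 57.2)
rail45 753 px [276.2 167.6] z [0.0405 0.0445 0.0488] (array([707.3, -39.7]), array([ 26.7, 304.7]), 7.2)
z97 291 px [246.  190.8] z [0.0947 0.0981 0.1011] (array([627.4,  45.1]), array([62.9, 63.9]), 0.1)
bar 66 px [245.5 189. ] z [0.1197 0.1235 0.127 ] (array([626.6,  45.5]), array([ 8.8, 47.2]), 89.7)
bar 35 px [298.5 140. ] z [0.1198 0.1262 
[... 1100 characters left out ...]
1.1 205.8] z [0.0837 0.0885 0.0923] (array([644.3,  55.8]), array([32.1, 66.4]), 17.9)
rail45 988 px [245.8 224.2] z [0.0411 0.0457 0.0482] (array([703.5, -13. ]), array([ 31.3, 261.8]), 8.4)
rail45 68 px [334.2 267.2] z [0.04   0.0448 0.0501] (array([719.9, 223.2]), array([10. , 47.3]), 51.6)
z97 347 px [282.9 196.9] z [0.0957 0.0988 0.1014] (array([628.3,  51.5]), array([64.3, 62.3]), 27.6)
z97 94 px [182.  228.6] z [0.0943 0.098  0.1018] (array([ 813.4, -101.6]), array([26.7, 69. ]), 39.8)
bar 143 px [180.3 220. ] z [0.1186 0.1244 0.1297] (array([ 808.8, -103.5]), array([35.3, 71.3]), 43.5)
bar 103 px [282.2 188.1] z [0.1188 0.1245 0.1267] (array([628.3,  50.6]), array([49.9, 12.4]), 3.2)
```

View pics/crop0.png

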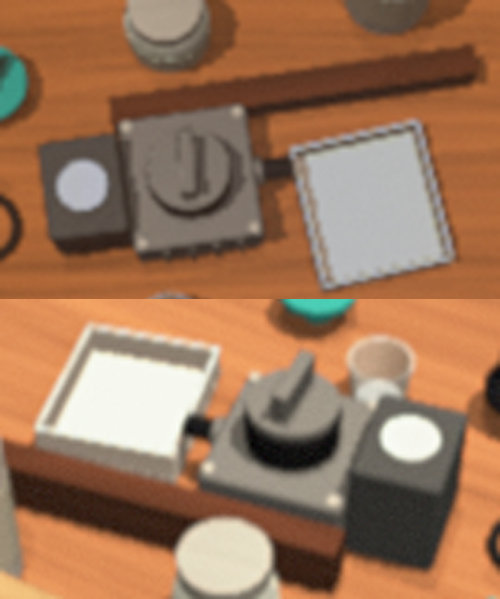

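The crop confirms it: the grey bar-grip cap sits on the black neck of the housing (upper part about (190,175), lower part about (290,400)), with the tray beside it. Both views put the cap underside at z≈0.090 and the tray rim at 0.03, as the text says. Pump origin comes out at about (0.689, 0.001–0.005) with yaw about 7.5°. The tray is about 31 mm and 35 mm off and turned about 5°.

Now I travel to behind the tray.

>>> apply_moves(
  plan=[
    [[-40, -42, 0, 0, 0, 0, 60], [-40, -42, 0, 0, 0, 0, 60], [-40, -42, 0, 0, 0, 0, 60], [-40, -42, 0, 0, 0, 0, 60], [-40, -42, 0, 0, 0, 0, 60], [-40, -42, 0, 0, 0, 0, 60], [-40, -42, 0, 0, 0, 0, 60], [-40, -42, 0, 0, 0, 0, 60]],
  ],
)

```text
clock: 1.1
position: [0.4205, 0.1539, 0.4047]
orientation: [0.656, 3.072, 0.0]
contact_force: [0.8, -1.4, -0.2]
opening: 0.0598
```

>>> apply_moves(
  plan=[
    [[-40, -42, 0, 0, 0, 0, 60], [-40, -42, 0, 0, 0, 0, 60], [-40, -42, 0, 0, 0, 0, 60], [-40, -42, 0, 0, 0, 0, 60], [-36, -38, 0, 0, 0, 0, 60], [0, 0, 0, 0, 0, 0.18, 60], [0, 0, 0, 0, 0, 0.18, 60], [0, 0, 0, 0, 0, 0.18, 60]],
  ],
)

```text
clock: 2.1
position: [0.5149, -0.1124, 0.4043]
orientation: [-1.461, -2.781, 0.001]
contact_force: [0.4, 0.2, -0.2]
opening: 0.0599
```

>>> apply_moves(
  plan=[
    [[0, 0, 0, 0, 0, 0.18, 60], [0, 0, 0, 0, 0, 0.18, 60], [0, 0, 0, 0, 0, 0.18, 60], [0, 0, 0, 0, 0, 0.18, 60], [0, 0, 0, 0, 0, 0.18, 60], [0, 0, 0, 0, 0, 0.18, 60], [0, 0, 0, 0, 0, 0.18, 60], [0, 0, 0, 0, 0, 0.18, 60]],
  ],
)

```text
clock: 3.1
position: [0.5149, -0.1121, 0.4044]
orientation: [-2.932, -1.128, 0.001]
contact_force: [-0.0, -0.1, -0.6]
opening: 0.0601
```

>>> apply_moves(
  plan=[
    [[0, 0, 0, 0, 0, 0.18, 60], [0, 0, 0, 0, 0, 0.18, 60], [0, 0, 0, 0, 0, 0.18, 60], [0, 0, 0, 0, 0, 0, 60], [0, 0, 0, 0, 0, 0, 60]],
  ],
)

```text
clock: 3.72
position: [0.515, -0.1121, 0.4045]
orientation: [-3.125, -0.32, 0.0]
contact_force: [0.4, -0.0, 0.2]
opening: 0.0603
```

>>> apply_moves(
  plan=[
    [[0, 0, 55, 0, 0, 0.073, 60], [0, 0, 55, 0, 0, 0, 60], [0, 0, 55, 0, 0, 0, 60], [0, 0, 29, 0, 0, 0, 60], [0, 0, 10, 0, 0, 0, 60], [0, 0, 0, 0, 0, 0, 60]],
  ],
)

```text
clock: 4.47
position: [0.5153, -0.1125, 0.2009]
orientation: [-3.135, -0.201, -0.0]
contact_force: [1.1, 0.6, -0.5]
opening: 0.06
```

Run:
```python
from h import *
o=r.observe(); print(o["position"].round(4),o["orientation"].round(3),o["contact_force"].round(1))
p,d=r.grab_frame("top"); cv2.imwrite("pics/t1.png",cv2.resize(p[130:260,185:345,::-1],(780,634)[:2] if 0 else (720,585),interpolation=cv2.INTER_CUBIC))
```

```text
[ 0.5153 -0.1125  0.2009] [-3.135 -0.201 -0.   ] [ 1.1  0.6 -0.5]
```

View pics/t1.png

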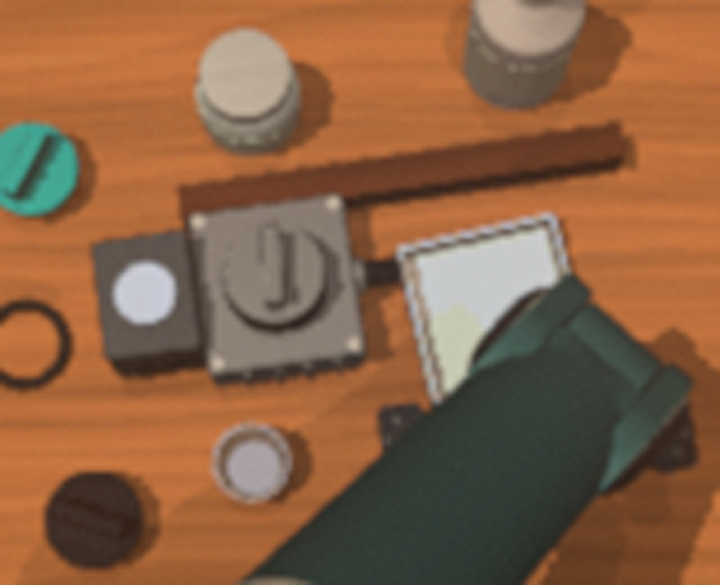

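The crop shows the gripper body at about (540,440), just short of the tray's near wall, clear of the cup at (252,462) and the spout. Next, push towards +x.

>>> apply_moves(
  plan=[
    [[10, 0, 0, 0, 0, 0, 60], [7, 0, 0, 0, 0, 0, 60], [6, 0, 0, 0, 0, 0, 60], [6, 0, 0, 0, 0, 0, 60], [6, 0, 0, 0, 0, 0, 60], [6, 0, 0, 0, 0, 0, 60], [4, 0, 0, 0, 0, 0, 60], [0, 0, 0, 0, 0, 0, 60]],
  ],
)

```text
clock: 5.52
position: [0.5598, -0.1063, 0.2004]
orientation: [3.135, 0.201, -0.0]
contact_force: [-1.3, 0.1, -0.9]
opening: 0.0603
```

>>> apply_moves(
  plan=[
    [[4, 0, 0, 0, 0, 0, 60], [3, 0, 0, 0, 0, 0, 60], [0, 0, 0, 0, 0, 0, 60]],
  ],
)

```text
clock: 5.9
position: [0.5672, -0.1056, 0.2008]
orientation: [3.135, 0.201, 0.002]
contact_force: [-1.0, -0.3, -0.9]
opening: 0.0603
```

>>> apply_moves(
  plan=[
    [[2, 0, 0, 0, 0, 0, 60], [2, 0, 0, 0, 0, 0, 60], [0, 0, 0, 0, 0, 0, 60]],
  ],
)

```text
clock: 6.28
position: [0.5704, -0.1054, 0.2008]
orientation: [-3.135, -0.2, 0.001]
contact_force: [-4.5, -0.1, 1.4]
opening: 0.0599
```

>>> apply_moves(
  plan=[
    [[2, 0, 0, 0, 0, 0, 60], [2, 0, 0, 0, 0, 0, 60], [0, 0, 0, 0, 0, 0, 60]],
  ],
)

```text
clock: 6.65
position: [0.5733, -0.1052, 0.2007]
orientation: [-3.134, -0.199, 0.006]
contact_force: [-9.1, -0.6, 6.9]
opening: 0.0601
```

>>> apply_moves(
  plan=[
    [[-10, 0, 0, 0, 0, 0, 60], [-40, 0, 0, 0, 0, 0, 60], [0, 0, -60, 0, 0, 0, 60], [0, 0, 0, 0, 0, 0, 60]],
  ],
)

```text
clock: 7.15
position: [0.5266, -0.1116, 0.2644]
orientation: [3.134, 0.199, 0.015]
contact_force: [0.0, -0.2, -0.9]
opening: 0.0602
```

```bash
cat >> h.py <<'E'
def traypose(n,org=(.6888,.0015),yaw=7.5):
    p,d=r.grab_frame(n); W=world(n,d); x,y,z=np.moveaxis(W,-1,0); hsv=cv2.cvtColor(p,cv2.COLOR_RGB2HSV)
    c,s=np.cos(np.radians(yaw)),np.sin(np.radians(yaw))
    px=(x-org[0])*c+(y-org[1])*s; py=-(x-org[0])*s+(y-org[1])*c
    m=((hsv[...,1]<60)&(hsv[...,2]>120)&(z<.045)&(px>-185)&(px<.02)&(py<.01)&(py>-.18)&(px>-.2)).astype(np.uint8)
    N,L,S,C=cv2.connectedComponentsWithStats(m); i=1+S[1:,4].argmax(); q=L==i
    P=np.c_[px[q],py[q]]; print(n,S[i],"rect pump-frame mm",rect(P),"x",np.percentile(px[q],[1,99]).round(4),"y",np.percentile(py[q],[1,99]).round(4))
    rim=q&(z>.024); print(" rim n",rim.sum(),"z95",np.percentile(z[q],95).round(4),"rim rect",rect(np.c_[px[rim],py[rim]]) if rim.sum()>10 else "")
    return p,d
E
python3 - <<'E'
from h import *
p,d=traypose("scene"); p2,d2=traypose("top")
a=cv2.resize(p[155:255,165:345,::-1],(720,400),interpolation=cv2.INTER_CUBIC)
cv2.imwrite("pics/s2.png",a)
E
```

```text
scene [ 199  178   57   40 1439] rect pump-frame mm (array([ -74.9, -100.6]), array([153.8, 128. ]), 0.5) x [-0.1202 -0.0136] y [-0.1467 -0.0375]
 rim n 263 z95 0.0309 rim rect (array([-60.2, -92.5]), array([111.1, 123.7]), 89.8)
top [275 168  37  43 903] rect pump-frame mm (array([-58.5, -96.9]), array([109.3, 121.6]), 89.7) x [-0.1126  0.0011] y [-0.1498 -0.0427]
 rim n 135 z95 0.0313 rim rect (array([-58.5, -97.2]), array([109.1, 121.5]), 89.8)
```

View pics/s2.png

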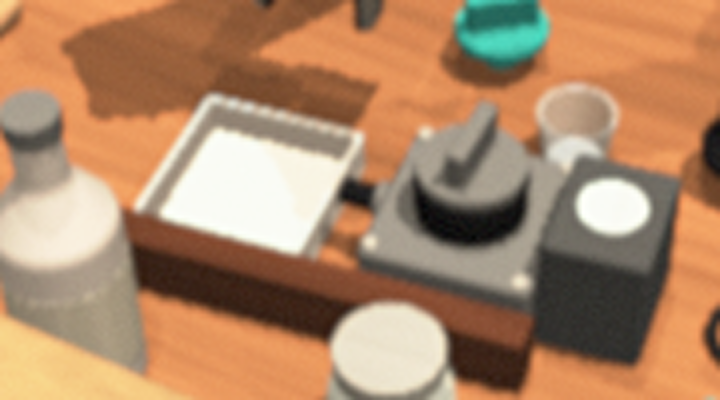

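The tray is flush on the rail and square (rim rectangle within 0.3° in both views, x centre −59 to −60 mm). It still needs about 41 mm along +y. Next I move to the −y side and turn a quarter turn.

>>> apply_moves(
  plan=[
    [[0, 48, 0, 0, 0, 0, 46], [0, 47, 0, 0, 0, 0, 46], [47, 0, 0, 0, 0, 0, 46], [47, 0, 0, 0, 0, 0, 46], [0, 0, 0, 0, 0, -0.175, 46], [0, 0, 0, 0, 0, -0.175, 46], [0, 0, 0, 0, 0, -0.175, 46], [0, 0, 0, 0, 0, -0.175, 46]],
  ],
)

```text
clock: 8.25
position: [0.6303, -0.1928, 0.259]
orientation: [-2.871, -1.272, 0.001]
contact_force: [0.1, 0.0, -0.7]
opening: 0.0459
```

>>> apply_moves(
  plan=[
    [[0, 0, 0, 0, 0, -0.175, 46], [0, 0, 0, 0, 0, -0.175, 46], [0, 0, 0, 0, 0, -0.175, 46], [0, 0, 0, 0, 0, -0.175, 46], [0, 0, 0, 0, 0, -0.17, 46], [0, 0, 0, 0, 0, 0, 46]],
  ],
)

```text
clock: 9.0
position: [0.6302, -0.1931, 0.2594]
orientation: [-2.077, -2.355, -0.001]
contact_force: [1.2, 0.3, -0.7]
opening: 0.046
```

```bash
cat >> h.py <<'E'
def st(org=(.6888,.0015),yaw=7.5):
    from scipy.spatial.transform import Rotation as Ro
    o=r.observe(); R=Ro.from_rotvec(o["orientation"]).as_matrix(); tip=o["position"]+R[:,2]*r.pinch_z
    c,s=np.cos(np.radians(yaw)),np.sin(np.radians(yaw)); M=np.array([[c,s],[-s,c]])
    print("t",round(o["clock"],2),"TCP",o["position"].round(4),"pinch",tip.round(4),"pump",(M@(tip[:2]-org)*1000).round(1),"xt",R[:,0].round(3),"zt",R[:,2].round(3),"yawx",np.degrees(np.arctan2(R[1,0],R[0,0])).round(2),"F",o["contact_force"].round(1),"M",o["moment"].round(2),"q7",o["joint_pos"][6].round(2),"op",round(o["opening"],4))
E
python3 -c "from h import *;st()"
```

```text
t 9.0 TCP [ 0.6302 -0.1931  0.2594] pinch [ 0.63   -0.1929  0.088 ] pump [ -83.7 -185. ] xt [-0.125  0.992  0.002] zt [-0.001  0.001 -1.   ] yawx 97.16 F [ 1.2  0.3 -0.7] M [-0.04  0.04 -0.  ] q7 0.6 op 0.046
```

>>> apply_moves(
  plan=[
    [[0, 0, 40, 0, 0, -0.005, 46], [0, 0, 19, 0, 0, 0, 46], [0, 0, 0, 0, 0, 0, 46], [10, 0, 0, 0, 0, 0, 46], [8, 0, 0, 0, 0, 0, 46], [6, 0, 0, 0, 0, 0, 46], [6, 0, 0, 0, 0, 0, 46]],
  ],
)

```text
clock: 9.88
position: [0.6267, -0.164, 0.2026]
orientation: [2.069, 2.36, -0.0]
contact_force: [-0.7, -4.3, 0.7]
opening: 0.046
```

>>> apply_moves(
  plan=[
    [[6, 0, 0, 0, 0, 0, 46], [6, 0, 0, 0, 0, 0, 46], [6, 0, 0, 0, 0, 0, 46], [5, 0, 0, 0, 0, 0, 46], [4, 0, 0, 0, 0, 0, 46], [0, 0, 0, 0, 0, 0, 46]],
  ],
)

```text
clock: 10.62
position: [0.6232, -0.1374, 0.2025]
orientation: [2.07, 2.361, 0.001]
contact_force: [0.7, -4.1, 4.6]
opening: 0.0462
```

>>> apply_moves(
  plan=[
    [[2, 0, 0, 0, 0, 0, 46], [2, 0, 0, 0, 0, 0, 46], [0, 0, 0, 0, 0, 0, 46]],
  ],
)

```text
clock: 11.0
position: [0.6227, -0.1339, 0.2025]
orientation: [2.07, 2.36, 0.0]
contact_force: [0.3, -5.9, 4.2]
opening: 0.0459
```

>>> apply_moves(
  plan=[
    [[2, 0, 0, 0, 0, 0, 46], [2, 0, 0, 0, 0, 0, 46], [0, 0, 0, 0, 0, 0, 46]],
  ],
)

```text
clock: 11.38
position: [0.6221, -0.13, 0.2025]
orientation: [2.07, 2.36, 0.0]
contact_force: [0.3, -5.4, 4.0]
opening: 0.0464
```

>>> apply_moves(
  plan=[
    [[2, 0, 0, 0, 0, 0, 46], [2, 0, 0, 0, 0, 0, 46], [0, 0, 0, 0, 0, 0, 46]],
  ],
)

```text
clock: 11.75
position: [0.6216, -0.126, 0.2024]
orientation: [2.07, 2.36, 0.0]
contact_force: [0.9, -5.3, 4.7]
opening: 0.046
```

>>> apply_moves(
  plan=[
    [[2, 0, 0, 0, 0, 0, 46], [2, 0, 0, 0, 0, 0, 46], [0, 0, 0, 0, 0, 0, 46]],
  ],
)

```text
clock: 12.12
position: [0.6212, -0.1249, 0.2025]
orientation: [2.069, 2.355, -0.003]
contact_force: [3.3, -12.1, 1.5]
opening: 0.0462
```

>>> apply_moves(
  plan=[
    [[2, 0, 0, 0, 0, 0, 46], [1, 0, 0, 0, 0, 0, 46], [0, 0, 0, 0, 0, 0, 46]],
  ],
)

```text
clock: 12.5
position: [0.6211, -0.1241, 0.2026]
orientation: [2.067, 2.351, -0.005]
contact_force: [5.1, -16.6, -0.5]
opening: 0.0459
```

>>> apply_moves(
  plan=[
    [[-12, 0, 0, 0, 0, 0, 46], [-40, 0, 0, 0, 0, 0, 46], [0, 0, -60, 0, 0, 0, 46], [0, 0, -60, 0, 0, 0, 46], [0, 0, 0, 0, 0, 0, 46]],
  ],
)

```text
clock: 13.12
position: [0.6286, -0.1688, 0.3262]
orientation: [2.065, 2.361, 0.009]
contact_force: [0.5, -0.1, -0.4]
opening: 0.0458
```

Run:
```python
from h import *
st()
p,d=traypose("scene",(.688,.0054)); p2,d2=traypose("top",(.689,.0004))
a=cv2.resize(p[155:255,195:345,::-1],(480,320),interpolation=cv2.INTER_CUBIC);b=cv2.resize(p2[145:245,195:315,::-1],(480,400),interpolation=cv2.INTER_CUBIC)
cv2.imwrite("pics/s3.png",np.vstack([a,b[:280]]))
```

```text
t 13.12 TCP [ 0.6286 -0.1688  0.3262] pinch [ 0.6299 -0.1686  0.1549] pump [ -80.6 -161. ] xt [-0.133  0.991 -0.   ] zt [ 0.007  0.001 -1.   ] yawx 97.63 F [ 0.5 -0.1 -0.4] M [-0.02  0.02 -0.01] q7 0.55 op 0.0458
scene [ 215  183   52   39 1139] rect pump-frame mm (array([-60.1, -57.4]), array([104.2, 121. ]), 90.0) x [-0.119  -0.0202] y [-0.1079 -0.0173]
 rim n 142 z95 0.0295 rim rect (array([-59.8, -57.3]), array([120.6, 104.1]), 0.1)
top [ 262  170   41   44 1299] rect pump-frame mm (array([-58.5, -54.1]), array([121.6, 110.1]), 0.3) x [-0.1181  0.0007] y [-0.1083 -0.0017]
 rim n 181 z95 0.0308 rim rect (array([-58.7, -54.4]), array([109.5, 122. ]), 89.7)
```

View pics/s3.png

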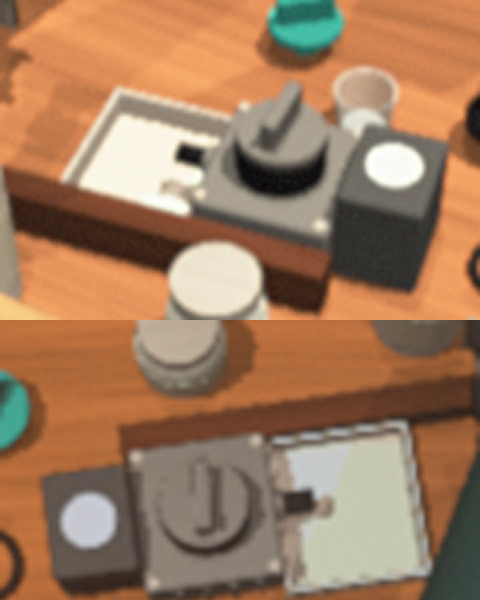

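The tray is seated: the top view gives centre (−58.6, −54.2) mm in the pump frame and 0.3°, and the push ended in firm contact with the block. In the crop no gap shows along the rail or the block. Next is the cap at about (0.6275, 0.049).

>>> apply_moves(
  plan=[
    [[0, 0, -40, 0, 0, 0.0, 60], [0, 0, 0, 0, 0, 0.186, 60], [0, 0, 0, 0, 0, 0.186, 60], [0, 0, 0, 0, 0, 0.186, 60], [0, 0, 0, 0, 0, 0.186, 60], [0, 0, 0, 0, 0, 0.186, 60], [0, 0, 0, 0, 0, 0.186, 60], [0, 0, 0, 0, 0, 0.186, 60]],
  ],
)

```text
clock: 14.22
position: [0.6266, -0.1683, 0.3589]
orientation: [-3.078, -0.617, 0.007]
contact_force: [-0.3, 0.9, -0.9]
opening: 0.0598
```

>>> apply_moves(
  plan=[
    [[0, 0, 0, 0, 0, 0.186, 60], [0, 0, 0, 0, 0, 0.186, 60], [0, -55, 0, 0, 0, 0, 60], [3, -55, 0, 0, 0, 0, 60], [0, -55, 0, 0, 0, 0, 60], [0, -52, 0, 0, 0, 0, 60], [0, 0, 0, 0, 0, 0, 60], [0, 0, 0, 0, 0, 0, 60]],
  ],
)

```text
clock: 15.22
position: [0.6233, 0.0476, 0.36]
orientation: [3.14, 0.046, -0.005]
contact_force: [0.3, -0.3, -0.7]
opening: 0.06
```

Run:
```python
from h import *
st()
# bar direction from the initial clouds; PCA
for n in("top","scene"):
    W=np.load(n+"W.npy"); m=(W[...,2]>.116)&(W[...,2]<.132)&(abs(W[...,0]-.627)<.045)&(abs(W[...,1]-.048)<.045)
    q=W[m][:,:2]; e,v=np.linalg.eigh(np.cov(q.T)); a=v[:,1]; print(n,q.mean(0),np.degrees(np.arctan(a[1]/a[0])))
p,d=r.grab_frame("scene"); cv2.imwrite("pics/s4.png",cv2.resize(p[110:250,215:365,::-1],(600,560),interpolation=cv2.INTER_CUBIC))
```

```text
t 15.22 TCP [0.6233 0.0476 0.36  ] pinch [0.6228 0.0474 0.1886] pump [-59.4  54.1] xt [ 1.     0.029 -0.003] zt [-0.003 -0.001 -1.   ] yawx 1.66 F [ 0.3 -0.3 -0.7] M [-0.    0.16 -0.02] q7 -1.27 op 0.06
top [0.62659084 0.04551103] -0.3092985117585948
scene [0.63037914 0.05167434] 1.2226304599973719
```

View pics/s4.png

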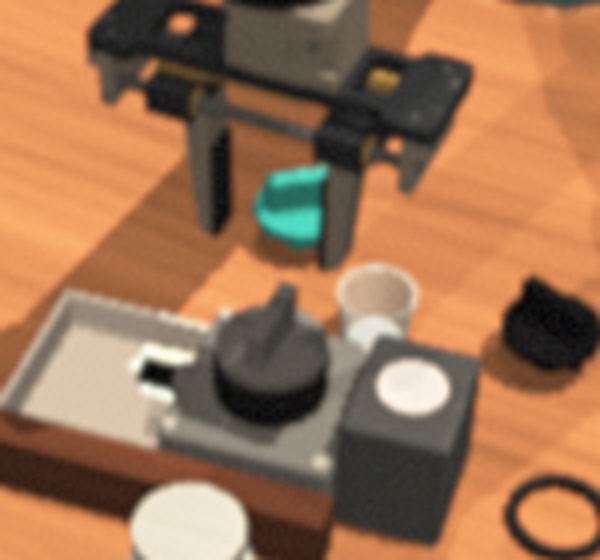

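The fingers, at (215,230) and (338,262), straddle the bar's line above the cap at (270,335). I trim by 5 mm in x and descend.

>>> apply_moves(
  plan=[
    [[5, 0, 25, 0, 0, 0.015, 60], [0, 0, 25, 0, 0, 0, 60], [0, 0, 12, 0, 0, 0, 60], [0, 0, 6, 0, 0, 0, 60], [0, 0, 0, 0, 0, 0, 60], [0, 0, 0, 0, 0, 0, 60]],
  ],
)

```text
clock: 16.02
position: [0.6292, 0.0476, 0.2945]
orientation: [-3.141, -0.021, -0.002]
contact_force: [0.3, -0.4, -0.5]
opening: 0.0601
```

```bash
python3 -c "from h import *;st()"
```

```text
t 16.02 TCP [0.6292 0.0476 0.2945] pinch [0.6295 0.0476 0.1231] pump [-52.8  53.4] xt [1.    0.014 0.001] zt [ 0.001  0.    -1.   ] yawx 0.78 F [ 0.3 -0.4 -0.5] M [-0.01  0.2   0.04] q7 -1.23 op 0.0601
```

>>> apply_moves(
  plan=[
    [[-2, 0, 3, 0, 0, 0, 60], [0, 0, 0, 0, 0, 0, 40], [0, 0, 0, 0, 0, 0, 20], [0, 0, 0, 0, 0, 0, 5], [0, 0, 0, 0, 0, 0, 5], [0, 0, 0, 0, 0, 0, 5], [0, 0, 0, 0, 0, 0, 5]],
  ],
  newtons=8,
)

```text
clock: 16.9
position: [0.627, 0.0485, 0.2908]
orientation: [-3.14, -0.023, -0.0]
contact_force: [-0.7, 2.3, 0.2]
opening: 0.0121
```

```bash
python3 -c "from h import *;st()"
```

```text
t 16.9 TCP [0.627  0.0485 0.2908] pinch [0.6271 0.0487 0.1194] pump [-55.   54.8] xt [1.    0.015 0.   ] zt [ 0.     0.001 -1.   ] yawx 0.83 F [-0.7  2.3  0.2] M [0.56 0.13 0.03] q7 -1.23 op 0.0121
```

The opening of 12.1 mm matches the bar's thickness, so the cap is held. I centre by 2 mm, firm up the grip and try one way.

>>> apply_moves(
  plan=[
    [[0, -2, 0, 0, 0, 0, 5], [0, 0, 0, 0, 0, 0, 5], [0, 0, 0, 0, 0, 0.07, 5], [0, 0, 0, 0, 0, 0.07, 5], [0, 0, 0, 0, 0, 0, 5]],
  ],
  newtons=30,
)

```text
clock: 17.52
position: [0.627, 0.0493, 0.2908]
orientation: [3.134, -0.195, 0.0]
contact_force: [-0.1, -1.6, 1.3]
opening: 0.0128
```

```bash
python3 -c "from h import *;st()"
```

```text
t 17.52 TCP [0.627  0.0493 0.2908] pinch [0.627  0.0491 0.1194] pump [-55.   55.2] xt [ 0.992 -0.124  0.   ] zt [ 0.    -0.002 -1.   ] yawx -7.11 F [-0.1 -1.6  1.3] M [-0.45  0.15  0.72] q7 -1.35 op 0.0128
```

>>> apply_moves(
  plan=[
    [[0, 0, 0, 0, 0, 0.07, 5], [0, 0, 0, 0, 0, 0.07, 5], [0, 0, 0, 0, 0, 0, 5]],
  ],
)

```text
clock: 17.9
position: [0.6272, 0.0494, 0.2908]
orientation: [3.113, -0.412, 0.002]
contact_force: [0.8, -2.0, 0.8]
opening: 0.0143
```

```bash
python3 -c "from h import *;st()"
```

```text
t 17.9 TCP [0.6272 0.0494 0.2908] pinch [0.6274 0.0492 0.1194] pump [-54.7  55.3] xt [ 0.966 -0.26   0.001] zt [ 0.001 -0.002 -1.   ] yawx -15.06 F [ 0.8 -2.   0.8] M [-0.62 -0.19  1.1 ] q7 -1.47 op 0.0143
```

This way the moment climbs to 1.1 N m and the opening grows to 14.3 mm, so the bar is lagging behind the pads. Now back, and a little the other way.

>>> apply_moves(
  plan=[
    [[0, 0, 0, 0, 0, -0.14, 5], [0, 0, 0, 0, 0, -0.14, 5], [0, 0, 0, 0, 0, 0, 5], [0, 0, 0, 0, 0, -0.07, 5], [0, 0, 0, 0, 0, -0.07, 5], [0, 0, 0, 0, 0, 0, 5]],
  ],
)

```text
clock: 18.65
position: [0.6268, 0.0497, 0.2907]
orientation: [-3.132, -0.236, 0.0]
contact_force: [-0.0, 0.1, 0.8]
opening: 0.0115
```

```bash
python3 -c "from h import *;st()"
```

```text
t 18.65 TCP [0.6268 0.0497 0.2907] pinch [0.6268 0.0498 0.1193] pump [-55.2  56. ] xt [ 0.989  0.15  -0.   ] zt [-0.     0.001 -1.   ] yawx 8.63 F [-0.   0.1  0.8] M [-0.17  0.13 -0.09] q7 -1.12 op 0.0115
```

>>> apply_moves(
  plan=[
    [[0, 0, 0, 0, 0, -0.07, 5], [0, 0, 0, 0, 0, -0.07, 5], [0, 0, 0, 0, 0, 0, 5]],
  ],
)

```text
clock: 19.02
position: [0.6269, 0.0498, 0.2907]
orientation: [-3.108, -0.455, -0.0]
contact_force: [-1.2, 0.3, 0.8]
opening: 0.0117
```

```bash
python3 -c "from h import *;st()"
```

```text
t 19.02 TCP [0.6269 0.0498 0.2907] pinch [0.6269 0.05   0.1193] pump [-55.   56.1] xt [0.958 0.287 0.   ] zt [ 0.     0.001 -1.   ] yawx 16.66 F [-1.2  0.3  0.8] M [-0.1   0.1   0.01] q7 -1.0 op 0.0117
```

It turns freely this way, with moment about 0 and the bar aligned at 11.7 mm. I turn on to yaw ≈ 50°, which is about 48° from the start.

>>> apply_moves(
  plan=[
    [[0, 0, 0, 0, 0, -0.1, 5], [0, 0, 0, 0, 0, -0.1, 5], [0, 0, 0, 0, 0, -0.1, 5], [0, 0, 0, 0, 0, -0.1, 5], [0, 0, 0, 0, 0, -0.1, 5], [0, 0, 0, 0, 0, -0.07, 5], [0, 0, 0, 0, 0, 0, 5]],
  ],
)

```text
clock: 19.9
position: [0.6269, 0.0498, 0.2907]
orientation: [-2.855, -1.31, -0.0]
contact_force: [0.4, -0.8, 1.0]
opening: 0.0118
```

```bash
python3 -c "from h import *;st()"
```

```text
t 19.9 TCP [0.6269 0.0498 0.2907] pinch [0.6269 0.0499 0.1193] pump [-55.   56.1] xt [0.652 0.758 0.   ] zt [-0.     0.001 -1.   ] yawx 49.31 F [ 0.4 -0.8  1. ] M [-0.07  0.04  0.05] q7 -0.52 op 0.0118
```

>>> apply_moves(
  plan=[
    [[0, 0, -3, 0, 0, 0, 5], [0, 0, -3, 0, 0, 0, 5], [0, 0, 0, 0, 0, 0, 5]],
  ],
)

```text
clock: 20.27
position: [0.627, 0.0498, 0.2969]
orientation: [2.854, 1.314, 0.0]
contact_force: [0.1, -0.2, -1.0]
opening: 0.012
```

```bash
python3 -c "from h import *;st()"
```

```text
t 20.27 TCP [0.627  0.0498 0.2969] pinch [0.627  0.0498 0.1255] pump [-55.  56.] xt [0.65 0.76 0.  ] zt [ 0.  0. -1.] yawx 49.46 F [ 0.1 -0.2 -1. ] M [-0.09  0.03 -0.01] q7 -0.53 op 0.012
```

>>> apply_moves(
  plan=[
    [[0, 0, -8, 0, 0, 0, 5], [0, 0, -12, 0, 0, 0, 5], [0, 0, -15, 0, 0, 0, 5], [0, 0, -15, 0, 0, 0, 5], [0, 0, -15, 0, 0, 0, 5], [0, 0, -12, 0, 0, 0, 5], [0, 0, -8, 0, 0, 0, 5], [0, 0, 0, 0, 0, 0, 5]],
  ],
)

```text
clock: 21.28
position: [0.627, 0.0497, 0.3823]
orientation: [2.853, 1.315, 0.002]
contact_force: [-0.5, -0.0, -1.3]
opening: 0.0118
```

>>> apply_moves(
  plan=[
    [[0, 0, 0, 0, 0, 0, 5], [0, 0, 0, 0, 0, 0, 5], [0, 0, 0, 0, 0, 0, 5]],
  ],
)

```text
clock: 21.65
position: [0.6269, 0.0497, 0.3813]
orientation: [-2.853, -1.315, 0.001]
contact_force: [-0.1, -0.0, -0.3]
opening: 0.0118
```

Run:
```python
from h import *
st(); print(abs(r.observe()["dq"]).max())
p,d=traypose("scene",(.688,.0054)); p2,d2=traypose("top",(.689,.0004))
W=world("scene",d); hsv=cv2.cvtColor(p,cv2.COLOR_RGB2HSV)
a=cv2.resize(p[80:260,170:410,::-1],(640,480),interpolation=cv2.INTER_CUBIC)
cv2.imwrite("pics/s5.png",a)
# bystander change vs start, both views: pixels changed in their neighbourhoods
for n,q in(("scene",p),("top",p2)):
    W0=np.load(n+"W.npy"); g=np.abs(q.astype(int)-np.load(n+"0.npz")["p"]).max(-1)
    for k,c in dict(bottle=(.77,-.11),jar=(.763,.067),seal=(.60,.2),driver=(.55,.28),cup=(.515,.064),brush=(.65,-.345)).items():
        m=np.hypot(W0[...,0]-c[0],W0[...,1]-c[1])<.05; print(n,k,m.sum(),"changed",(g[m]>40).sum())
```

```text
t 21.65 TCP [0.6269 0.0497 0.3813] pinch [0.6267 0.0496 0.2099] pump [-55.2  55.8] xt [ 0.65   0.76  -0.001] zt [-0.001 -0.    -1.   ] yawx 49.49 F [-0.1 -0.  -0.3] M [-0.12  0.11 -0.  ] q7 -0.58 op 0.0118
0.002359814300120885
scene [ 216  184   51   37 1090] rect pump-frame mm (array([-60.2, -60.1]), array([119.5,  96.1]), 0.1) x [-0.1185 -0.0306] y [-0.1075 -0.0181]
 rim n 110 z95 0.0277 rim rect (array([-79.3, -81.4]), array([ 81.5, 134.9]), 59.5)
top [ 262  173   40   40 1110] rect pump-frame mm (array([-59. , -54.2]), array([120.9, 106.7]), 0.1) x [-0.1181 -0.0008] y [-0.1051 -0.0025]
 rim n 80 z95 0.0278 rim rect (array([-59. , -54.2]), array([120.9, 106.7]), 0.1)
scene bottle 1689 changed 37
scene jar 1705 changed 0
scene seal 1192 changed 0
scene driver 1138 changed 0
scene cup 414 changed 0
scene brush 723 changed 0
top bottle 1143 changed 0
top jar 780 changed 731
top seal 755 changed 261
top driver 819 changed 0
top cup 832 changed 526
top brush 819 changed 0
```

View pics/s5.png

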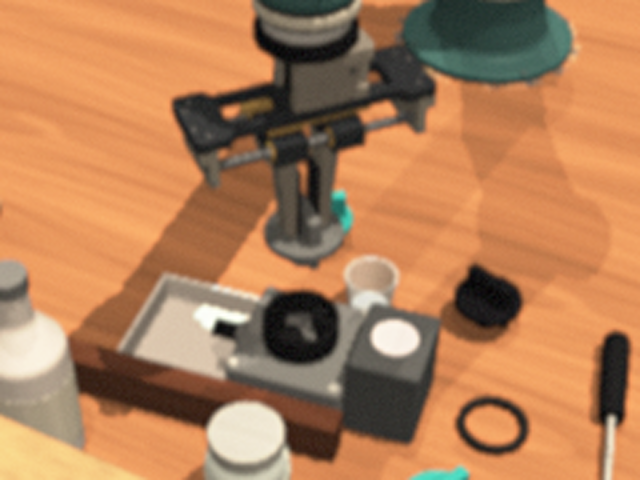

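The cap hangs level in the gripper at (305,235), the neck at (300,325) is empty, and the tray is in its corner. The bystanders are unchanged in the scene view; the changes in the top view are the arm and its shadow. Handing in.

```bash
python3 -c "from plant import r;print(r.sign_off())"
```

```text
the job is handed in; nothing more can be done
None
```

I pushed the tray into the corner, first onto the rail and then onto the block. Then I took the filter cap off and handed the job in at about 21.7 s, with the gripper still holding the cap; the hand-in gave no verdict.

- **Tray:** the top view put its centre at (−59, −54) mm in the pump frame against the target (−60, −55), turned 0.1°. The scene view's last reading was worse (about −60 mm in y), but there the block and spout hide part of the tray. The last push also ended pressing on the block with about 16 N.
- **Cap:** clockwise it was stopped, with the moment rising to 1.1 N m and the bar lagging behind the pads. Counter-clockwise it turned freely, so I turned it about 48° and lifted it about 90 mm straight up with no resistance. At hand-in it was level and still, with the grip opening at 11.8 mm.
- **Bystanders:** in the scene view jar, seal, driver, cup and brush showed no changed pixels. The bottle had 37 of about 1,700 pixels changed in the scene view and none in the top view. In the top view, jar, seal and cup did differ; I put that down to the arm and its shadow.
- **Disagreement:** the two cameras differed by about 5 mm in world y. I worked from about the mean, and the contact with the block and the grip on the cap agreed with that.

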